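# Lock the machine shaft: line up the slotted disc and push the locking bar through

## Robot

A 6-joint arm with a two-finger parallel gripper is mounted at the origin on the work surface. World frame = base frame: x ahead of the robot, y to its left, z up, the work surface at z = 0. Lengths are in mm, angles in rad, forces in N, time in s.
With the tool pointing down it reaches from about 300 to 775 mm from the base axis. Payload 14.6 kg.
Tool frame: the origin (TCP) lies at the very end of the fingers, on their centre line; the grasp point (between the pads) lies 19 mm behind it; z points along the fingers, y is the line along which they close (so a half turn about z gives the same grasp; the last joint's range is limited). The gripper opens to 94 mm and grips with 3 to 60 N. Pads are 16 mm wide; open, the fingers measure 119 mm over their backs; the gripper's body (75 mm by 177 mm) begins 78 mm behind the grasp point.
Start: joints at [1.173, 0.3, 1.521, -0, 1.321, -0.067], TCP at [178.637, 520.171, 205.446] pointing down, gripper open.
Joint ranges: [-3.03, 3.03], [-0.79, 2.21], [0.23, 2.52], [-1.04, 4.18], [0, 3.07], [-2.55, 2.55]. Speed limits (rad/s): [2.22, 2.22, 2.57, 3.14, 3.14, 3.14].

## Interface

Orientations are given as [roll, pitch, yaw] about the fixed x, y, z axes, in that order (R = Rz(yaw) Ry(pitch) Rx(roll)).
In Python, from cell import manip, camera, get_calibration gives the robot as it stands. The module is installed in compiled form; this text tells all that it offers.
- The arm moves only by the tool jog_arm, never from a script. Its argument "plan" is one flat list of numbers, 6 for each row, row after row: the shift along the world's x, y, z in m, then the turn, a rotation vector about the world's x, y, z in degrees. A call has 1 to 20 rows; each row is the pose to reach, as a shift and turn from the pose commanded when the call began; what a row does not reach only later rows make up. A row lasts 1/10 s, in which the tool goes at most 50 mm and 8.59 degrees, less where a joint would pass 70% of its speed; a pose out of reach is approached as far as the arm can. A call with a gripper value outside its range is refused whole. "claw" is the finger opening in m, from 0 to 0.094, set as the call begins (left out, the last holds). The fingers move at their own pace and stop on an object; "force" is the grip in N (left out, the last holds). Time passes only in rows, so rows that repeat a pose let the fingers close. It gives the time, the measured TCP pose, the force, the opening and the grip force at its end, in the units of the state.
- manip.read_state(): the state, without advancing time (a new reading comes with each control period).
- camera(name): name is "side" or "top" or "wrist"; returns (picture, depth): 384x512x3 uint8, red, green, blue; 384x512 float32, mm along the optical axis (not along the pixel's ray), 0 where there is no reading.
- get_calibration(name): a dict with "fx", "fy", "cx", "cy" (pixels), "k1" (the pictures are not rectified: a ray, as slopes to the right and down, at radius r is drawn at 1 + k1 r^2 times it, then the intrinsics apply), "origin" and "attitude" of the camera in the world. Camera axes: x right, y down, z forward; pixel columns grow to the right and rows downward; lengths in mm; the calibration is good to about 2 mm. A picture is of the moment at which its call begins: read the wrist's pose just before it. get_calibration takes no time and is no camera call; for the wrist camera it gives the pose at the moment of the call.
- manip.sign_off(): hands the job in; it is judged then, once.
The state is a dict: "clock": time; "joints": joint angles; "qd": joint speeds; "effort": joint torques, N m; "eef_pos": TCP position; "eef_rot": TCP orientation; "wrist_force": force on the tool from outside, world axes, zero at the start; "moment": the same for the moment, N m; "finger_gap": finger opening in mm; "finger_force": force on a finger pad.
Only numpy, scipy, OpenCV 4.12 (cv2) and the standard library are available. Lean on these libraries where they do the work, as an engineer would, in place of code of your own. Each camera call takes 0.05 s, during which the arm holds its last target. There are 200 camera calls.

## Task

Lock the machine's shaft: push the upright stud on the slotted disc round until the slot lines up with the locking bar, then push the bar by its upright lug through the slot until its nose is fully home against the end stop beyond the disc. Everything is done by pushing with the fingertips: do not lift the bar out of its guide, and leave the loose things on and around the lock where they are.

Things in the scene. Friction and masses are not known exactly. Their poses are not given: they have to be found in the camera images.
- lock_base: fixed dark steel base plate, 318 x 160 x 10 mm, of the shaft lock. Origin on the bench surface, on the disc's axis; +x is the way the bar is pushed. In its frame: open-topped U guide for the bar from x = -232 to -50 mm (35 mm wide, walls to z = 34 mm, rear open); a flat strap crosses over the bar at x = -60 to -50 mm (top z = 43 mm); disc centred on x = 0; keeper from x = 52 mm
- end_stop (a point): middle of the end stop's face, which closes the U-shaped keeper beyond the disc: at x = 70 mm, z = 28 mm in lock_base's frame. The keeper is 29 mm wide inside, its top at z = 37 mm
- disc (a joint): turn of the slotted steel disc (radius 45 mm, flat top at z = 37 mm), rad, counter-clockwise from above; stops at +-2.2. At 0 its slot lies square across the bar's line and the stud points along lock_base +x; at +1.571 and at -1.571 the slot is in line with the bar: either will do. Starts within +-0.9. Stays where it is left; about 3 N at the stud turns it
- disc_stud (a point): middle of the upright round stud on the disc, 12 mm diameter, 30 mm from the disc's axis, at right angles to the slot; it stands from z = 37 to 69 mm, this point at z = 53 mm. The slot, open at the top, is 29 mm wide with slightly flared mouths and runs right across the disc through its centre
- lock_bar: loose flat steel bar lying in the guide, 150 mm long, 24 mm wide, 16 mm high, 0.3 to 0.65 kg, with a nose narrowing to 16 mm at its front (+x) end. Origin under its middle, x along its length toward the disc. A push of a few newtons slides it
- bar_nose (a point): centre of the bar's front face (75 mm ahead of the bar's origin, half-way up). At the start it stands 50 to 75 mm before the disc's axis; fully home it is at x = 70 mm in lock_base's frame
- bar_lug (a point): middle of the upright lug on the rear end of the bar, to push against: 14 mm long (along the bar), 24 mm wide, stands from z = 36 to 68 mm, this point at z = 52 mm, 143 mm behind the nose. Fully home it is at x = -73 mm in lock_base's frame
- nut: loose hexagon nut, 34 mm over corners, 18 mm high, lying on the base plate beside the guide; origin under its centre
- flange: loose steel washer, 52 mm across, 9 mm thick, lying on the base plate beside the guide; origin under its centre
- spanner: spanner lying on the bench beside the lock, long axis x; origin under its middle
- screwdriver: screwdriver with black handle lying on the bench on the other side of the lock, long axis x; origin under its middle
- grease_tin: round tin, 66 mm across, 75 mm high, standing near the disc; origin under its centre
- oil_bottle: orange bottle, 60 mm across, 180 mm high, standing to the robot's left; origin under its centre
- offcut: loose piece of galvanised U channel, 160 x 50 x 30 mm, lying to the robot's right; origin under its centre
Not all that is in view belongs to the job. What is shaped like the lock_bar but purple or yellow is not meant.

How it is judged:
By the outcome, as a careful person would: the job done as asked, in the order asked, and still so for the second after the job is handed in, with the robot touching nothing.
It also fails if it takes over 48 s, if anything falls off the work surface, if the arm or the gripper's body presses on something with over 40 N, if the wrist force passes 120 N, or if a joint passes its speed limit or range.

## Working session

There is one attempt and no reset: what is moved stays moved. The work goes in short steps, Python scripts to look and compute and a tool call to move; the robot and the scene stay as the last step left them, time stands still between calls to the robot, and variables do not carry over. Pictures are saved under pics/ and viewed, at most 10 in all, crops included, and the job is handed in when it is done.

Besides the shell and the picture viewer there is one more tool, called in YAML: its name, and indented under it one key for each argument. jog_arm: Moves the arm, as the interface text tells. Its arguments: {"type":"object","properties":{"plan":{"type":"array"},"claw":{"type":"number"},"force":{"type":"number"}},"required":["plan"]}

```bash
mkdir -p pics; cat > h.py <<'E'
import numpy as np, cv2
from cell import manip, camera, get_calibration
def Rot(a):
    a=np.array(a,float)
    if a.shape==(3,3): return a
    if a.size==4: raise ValueError(a)
    r,p,y=a
    from scipy.spatial.transform import Rotation as R
    return R.from_euler('xyz',[r,p,y]).as_matrix()
def rays(c,uv):
    K=np.array([[c['fx'],0,c['cx']],[0,c['fy'],c['cy']],[0,0,1.]])
    p=cv2.undistortPoints(np.array(uv,float).reshape(-1,1,2),K,np.array([c['k1'],0,0,0.]),None).reshape(-1,2)
    d=np.c_[p,np.ones(len(p))]
    return np.array(c['origin']),d@Rot(c['attitude']).T
def onplane(c,uv,z):
    o,d=rays(c,uv); return o+d*((z-o[2])/d[:,2])[:,None]
def cloud(c,dep):
    v,u=np.mgrid[:384,:512]; o,d=rays(c,np.c_[u.ravel(),v.ravel()])
    P=o+d*dep.reshape(-1,1); P[dep.ravel()==0]=np.nan
    return P.reshape(384,512,3)
E
python3 - <<'E'
from h import *
s=manip.read_state(); print({k:np.round(v,3) for k,v in s.items()})
for n in ['top','side']:
    c=get_calibration(n); print(n,c)
    p,d=camera(n); np.savez(f'{n}0.npz',p=p,d=d)
    cv2.imwrite(f'pics/{n}0.png',cv2.resize(p[:,:,::-1],(800,600),interpolation=cv2.INTER_CUBIC))
E
```

```text
{'clock': np.float64(0.0), 'joints': array([ 1.173,  0.3  ,  1.522,  0.   ,  1.321, -0.067]), 'qd': array([-0.   ,  0.   , -0.001, -0.   , -0.001,  0.001]), 'effort': array([ 1.0000e-03, -5.3178e+01, -3.5275e+01,  7.1000e-02,  2.4000e-02,
       -0.0000e+00]), 'eef_pos': array([178.532, 519.934, 204.881]), 'eef_rot': array([-3.14 , -0.   ,  2.811]), 'wrist_force': array([-0.374, -0.633,  0.003]), 'moment': array([-0.045, -0.009,  0.03 ]), 'finger_force': np.float64(0.0), 'finger_gap': np.float64(93.713)}
top {'fx': 462.2711290058872, 'fy': 462.2711290058872, 'cx': 251.1053786967395, 'cy': 194.63605217422622, 'k1': -0.03676961393878374, 'origin': array([ 2.68008151e+02, -3.82587983e-01,  1.22859837e+03]), 'attitude': array([-2.95739056, -0.02250723, -1.54639103])}
side {'fx': 440.31293129727084, 'fy': 440.31293129727084, 'cx': 244.7827512705287, 'cy': 189.3503367757572, 'k1': -0.01334141847207871, 'origin': array([ -28.11375884, -715.42827124,  897.53996365]), 'attitude': array([-2.33592422, -0.01021628, -0.64030085])}
```

View pics/top0.png

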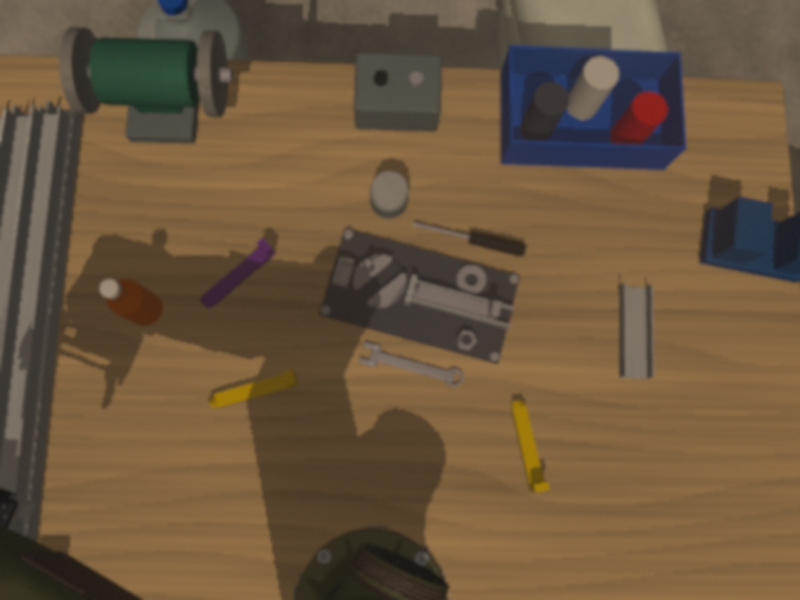

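View pics/side0.png

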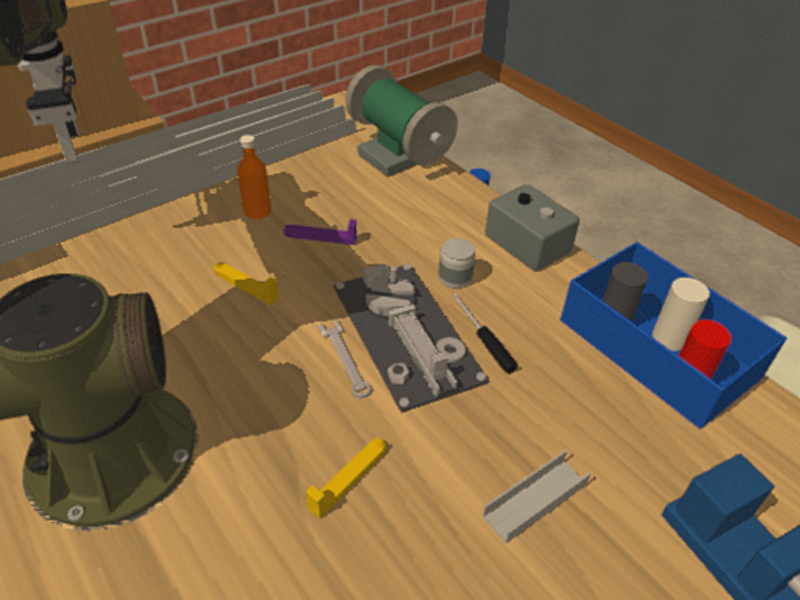

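The lock plate is at top px (320–520, 228–362), with its disc at the left end and the bar at about (450, 298). The purple piece (240, 272) and the yellow ones (252, 390) and (530, 445) are decoys. The grey bar in the guide is the one meant. I'll enlarge that area and measure it.

```bash
cat > m.py <<'E'
from h import *
T=np.load('top0.npz');S=np.load('side0.npz');ct=get_calibration('top');cs=get_calibration('side')
a=T['p'][140:240,195:345];b=S['p'][160:270,200:330]
A=cv2.resize(a,None,fx=5,fy=5,interpolation=cv2.INTER_CUBIC)
A=np.clip(A.astype(float)*1.7,0,255).astype(np.uint8)
cv2.imwrite('pics/topc.png',A[:,:,::-1])
B=np.clip(cv2.resize(b,None,fx=5,fy=5,interpolation=cv2.INTER_CUBIC).astype(float)*1.5,0,255).astype(np.uint8)
cv2.imwrite('pics/sidec.png',B[:,:,::-1])
P=cloud(ct,T['d']); Q=cloud(cs,S['d'])
# plate: dark, low-saturation, in region
hsv=cv2.cvtColor(T['p'],cv2.COLOR_RGB2HSV)
z=P[...,2]
roi=np.zeros((384,512),bool); roi[140:240,195:345]=1
print('bench z',np.nanmedian(P[260:280,200:300,2]))
m=(roi&(hsv[...,1]<70)).astype(np.uint8)
m=cv2.morphologyEx(m,cv2.MORPH_OPEN,np.ones((3,3)))
n,l,st,ce=cv2.connectedComponentsWithStats(m); k=1+np.argmax(st[1:,4]); print(st[k])
ys,xs=np.where(l==k)
box=cv2.boxPoints(cv2.minAreaRect(np.c_[xs,ys].astype(np.float32)))
print(box); w=onplane(ct,box,10); print(w.round(1)); print(np.linalg.norm(np.diff(w,axis=0),axis=1))
for nm,PP in (('t',P),('s',Q)):
    f=PP.reshape(-1,3); f=f[np.isfinite(f[:,0])]
    f=f[(f[:,0]>320)&(f[:,0]<620)&(f[:,1]>-220)&(f[:,1]<160)]
    hgh=f[(f[:,2]>58)&(f[:,2]<75)]
    print(nm,len(hgh)); print(hgh[:60:2].round(0).tolist())
E
python3 m.py
```

```text
bench z -0.2773324416153855
[ 206  147  125   84 6488]
[[204.72737 200.65182]
 [219.7256  145.8306 ]
 [332.81744 176.77081]
 [317.8192  231.59204]]
[[ 475.8  101.2   10. ]
 [ 628.9   66.8   10. ]
 [ 551.4 -243.    10. ]
 [ 401.  -201.7   10. ]]
[156.89033317 319.30943284 155.91419082]
t 77
[[559.0, 25.0, 68.0], [559.0, 20.0, 70.0], [556.0, 25.0, 67.0], [555.0, 19.0, 72.0], [554.0, 25.0, 65.0], [553.0, 19.0, 72.0], [551.0, 25.0, 69.0], [551.0, 19.0, 68.0], [549.0, 19.0, 66.0], [497.0, -188.0, 67.0], [494.0, -188.0, 66.0], [494.0, -193.0, 68.0], [494.0, -198.0, 68.0], [493.0, -186.0, 59.0], [491.0, -190.0, 68.0], [492.0, -195.0, 67.0], [492.0, -201.0, 65.0], [489.0, -188.0, 67.0], [489.0, -193.0, 65.0], [489.0, -198.0, 66.0], [486.0, -188.0, 67.0], [486.0, -192.0, 71.0], [486.0, -198.0, 70.0], [484.0, -188.0, 67.0], [483.0, -193.0, 69.0], [485.0, -199.0, 64.0], [481.0, -185.0, 70.0], [481.0, -190.0, 67.0], [481.0, -195.0, 67.0], [480.0, -184.0, 60.0]]
s 84
[[551.0, 23.0, 69.0], [556.0, 20.0, 69.0], [551.0, 23.0, 65.0], [551.0, 14.0, 71.0], [550.0, 21.0, 64.0], [552.0, 15.0, 67.0], [550.0, 21.0, 59.0], [551.0, 13.0, 65.0], [550.0, 16.0, 60.0], [497.0, -187.0, 66.0], [492.0, -184.0, 63.0], [493.0, -191.0, 69.0], [480.0, -183.0, 66.0], [484.0, -186.0, 67.0], [488.0, -189.0, 66.0], [492.0, -192.0, 67.0], [475.0, -181.0, 64.0], [478.0, -186.0, 66.0], [482.0, -189.0, 66.0], [486.0, -191.0, 66.0], [487.0, -197.0, 70.0], [494.0, -197.0, 66.0], [476.0, -184.0, 63.0], [478.0, -189.0, 65.0], [482.0, -192.0, 65.0], [485.0, -196.0, 68.0], [490.0, -198.0, 66.0], [474.0, -183.0, 59.0], [473.0, -191.0, 67.0], [476.0, -195.0, 68.0]]
```

View pics/topc.png

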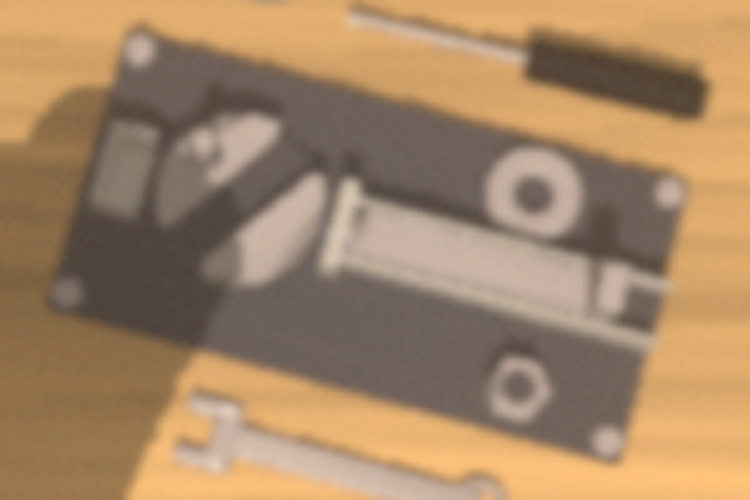

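View pics/sidec.png

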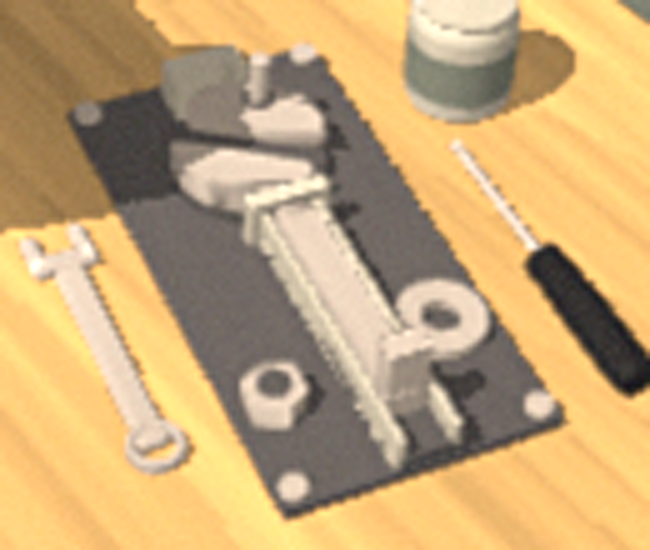

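The lock is clear in both crops. In the top crop the stud is at about (205, 140), the slot runs diagonally, the lug is at about (612, 288) and the strap is at about (342, 228). The grey bar in the guide has the lug and fits the description.

The lock yaw is about 76°, with its origin at about (532, 2). The stud is at about (554, 21), so the disc stands at about −0.6 rad and I'll turn it to −1.571. First I'll move above the stud with the fingers set to straddle it.

jog_arm:
  plan: [0.02,-0.027,0,0,0,8,0.05,-0.066,0,0,0,16,0.375,-0.499,0,0,0,34,0.375,-0.499,0,0,0,34,0.375,-0.499,0,0,0,34,0.375,-0.499,0,0,0,34,0.375,-0.499,0,0,0,34,0.375,-0.499,0,0,0,34,0.375,-0.499,0,0,0,34,0.375,-0.499,0,0,0,34,0.375,-0.499,0,0,0,34,0.375,-0.499,0,0,0,34,0.375,-0.499,0,0,0,34,0.375,-0.499,0,0,0,34,0.375,-0.499,0,0,0,34,0.375,-0.499,0,0,0,34,0.375,-0.499,0,0,0,34]
  claw: 0.036
  force: 20

```text
clock: 1.8
eef_pos: [553.1, 22.3, 205.6]
eef_rot: [3.141, 0.0, -2.877]
wrist_force: [-0.5, 0.2, 0.2]
finger_gap: 36.0
finger_force: 0.0
```

```bash
python3 - <<'E'
from h import *
s=manip.read_state(); print({k:np.round(s[k],3) for k in('clock','joints','eef_pos','eef_rot','wrist_force','finger_gap')})
c=get_calibration('wrist'); print(c)
p,d=camera('wrist'); np.savez('w1.npz',p=p,d=d,**{k:c[k] for k in c})
cv2.imwrite('pics/w1.png',cv2.resize(p[:,:,::-1],(800,600)))
P=cloud(c,d)
f=P.reshape(-1,3); z=f[:,2]
m=(z>55)&(z<76)&(abs(f[:,0]-554)<45)&(abs(f[:,1]-15)<45)
print(m.sum(),np.nanmedian(f[m],0),np.nanmin(f[m],0),np.nanmax(f[m],0))
E
```

```text
{'clock': np.float64(1.8), 'joints': array([-0.026,  0.308,  1.51 ,  0.   ,  1.323, -1.861]), 'eef_pos': array([553.108,  22.346, 205.605]), 'eef_rot': array([ 3.141,  0.   , -2.877]), 'wrist_force': array([-0.549,  0.225,  0.213]), 'finger_gap': np.float64(35.988)}
{'fx': 310.5308852074928, 'fy': 310.5308852074928, 'cx': 253.63912239714676, 'cy': 192.11756552256398, 'k1': -0.05162885258273574, 'origin': array([480.73177003,   1.87962853, 386.21523108]), 'attitude': array([2.88225660e+00, 8.29570506e-04, 1.83548785e+00])}
126 [552.35721663  19.98857632  70.2221372 ] [547.88659284  14.35582901  55.34328452] [559.0379753   25.97230319  71.74953637]
```

View pics/w1.png

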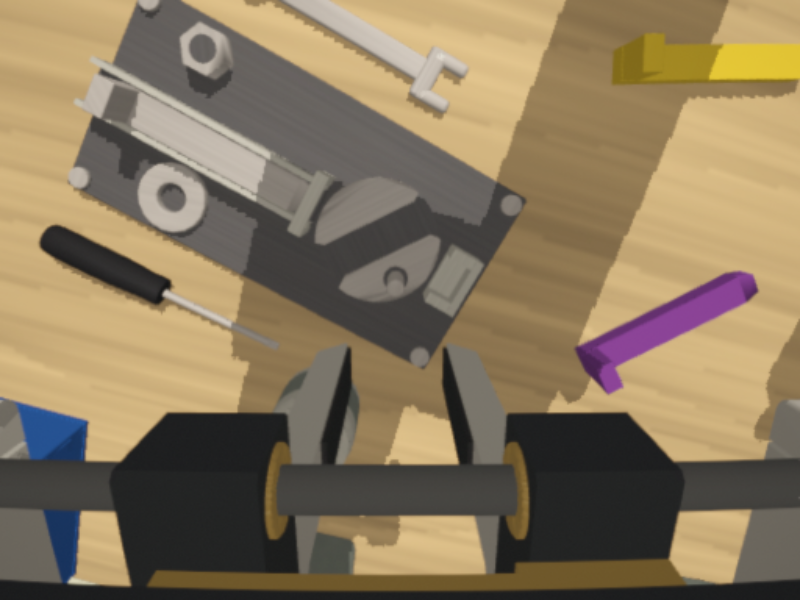

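The wrist view shows the stud at (396, 278), the strap at (312, 203) and the plate screws at (148, 3), (78, 178), (511, 205) and (419, 357). I'll refine the lock frame from these while lowering the fingers over the stud at about (553, 20).

jog_arm:
  plan: [0,-0.002,-0.04,0,0,0,0,-0.002,-0.08,0,0,0,0,-0.002,-0.12,0,0,0,0,-0.002,-0.145,0,0,0,0,-0.002,-0.158,0,0,0,0,-0.002,-0.158,0,0,0]

```text
clock: 2.45
eef_pos: [552.9, 19.7, 46.6]
eef_rot: [3.141, -0.002, -2.878]
wrist_force: [0.4, 0.1, 1.9]
finger_gap: 36.2
finger_force: 0.0
```

```bash
cat > fr.py <<'E'
from h import *
W=np.load('w1.npz'); T=np.load('top0.npz')
k=512/800
rr=onplane(W,np.array([[148,3],[78,178],[511,205],[419,357]])*k,13)
print('screws wrist',rr[:,:2].round(1).tolist())
tp=np.array([[606,440],[668,193],[67,293],[140,50]])/5+[195,140]
tt=onplane(get_calibration('top'),tp,13); print('screws top',tt[:,:2].round(1).tolist())
for q in (rr,tt):
    r=(q[0]+q[1])[:2]/2; f=(q[2]+q[3])[:2]/2; u=(f-r)/np.linalg.norm(f-r); m=(r+f)/2
    O=m+73*u; print('yaw',np.degrees(np.arctan2(u[1],u[0])),'O',O,'len',np.linalg.norm(f-r))
    n=np.array([-u[1],u[0]])
    for nm,p in (('stud',onplane(W,[[396*k,269*k]],69)[0]),('strap',onplane(W,[[312*k,202*k]],43)[0])):
        e=p[:2]-O; print(nm,p.round(1),e@u,e@n)
    print('goal stud',O-30*n)
E
python3 fr.py
```

```text
screws wrist [[412.7, -198.6], [546.8, -233.1], [481.3, 92.0], [618.1, 58.1]]
screws top [[410.1, -196.9], [545.3, -230.8], [481.1, 91.4], [616.5, 57.3]]
yaw 76.46965686653904 O [531.81813662   0.59496543] len 299.20163483168204
stud [541.4  17.8  69. ] 18.99058311050928 -5.2556183580513895
strap [515.7 -49.8  43. ] -52.778746402269235 3.839711497898503
goal stud [560.98552125  -6.42384316]
yaw 76.13969125505055 O [530.7587107    1.10239456] len 296.87019911667295
stud [541.4  17.8  69. ] 18.781672251369535 -6.296301017749629
strap [515.7 -49.8  43. ] -53.038846707496994 2.385561707576542
goal stud [559.88519065  -6.08427128]
```

jog_arm:
  plan: [0.0015,-0.006,0,0,0,0,0.003,-0.012,0,0,0,0,0.005,-0.016,0,0,0,0,0.0075,-0.02,0,0,0,0,0.0095,-0.024,0,0,0,0,0.0105,-0.028,0,0,0,0,0.011,-0.032,0,0,0,0,0.011,-0.0355,0,0,0,0,0.011,-0.038,0,0,0,0,0.011,-0.038,0,0,0,0,0.011,-0.038,0,0,0,0]

```text
clock: 3.55
eef_pos: [564.5, -19.2, 47.2]
eef_rot: [-3.141, -0.0, -2.879]
wrist_force: [-0.2, 0.1, -1.1]
finger_gap: 35.9
finger_force: 0.0
```

jog_arm:
  plan: [0.003,-0.006,0.04,0,0,0,0,0.003,0.08,0,0,0,0,0.003,0.12,0,0,0,0,0.003,0.15,0,0,0,0,0.003,0.15,0,0,0,0,0.003,0.15,0,0,0]

```text
clock: 4.15
eef_pos: [564.6, -15.9, 197.2]
eef_rot: [-3.141, 0.0, -2.879]
wrist_force: [0.6, -0.4, -0.2]
finger_gap: 36.0
finger_force: 0.0
```

```bash
python3 - <<'E'
from h import *
s=manip.read_state(); print({k:np.round(s[k],3) for k in('clock','eef_pos','eef_rot','wrist_force','finger_gap')})
c=get_calibration('wrist')
p,d=camera('wrist'); np.savez('w2.npz',p=p,d=d,**{k:c[k] for k in c})
cv2.imwrite('pics/w2.png',cv2.resize(p[:270,:400,::-1],(800,540)))
f=cloud(c,d).reshape(-1,3); z=f[:,2]
m=(z>55)&(z<76)&(abs(f[:,0]-558)<45)&(abs(f[:,1]-0)<45)
print(m.sum(),np.nanmedian(f[m],0),np.nanmin(f[m],0),np.nanmax(f[m],0))
E
```

```text
{'clock': np.float64(4.15), 'eef_pos': array([564.567, -15.925, 197.223]), 'eef_rot': array([-3.141,  0.   , -2.879]), 'wrist_force': array([ 0.589, -0.419, -0.232]), 'finger_gap': np.float64(35.995)}
130 [556.55609857 -12.55767106  70.25716047] [552.12272759 -17.86579436  55.48645946] [563.77194744  -6.6933626   72.33555779]
```

View pics/w2.png

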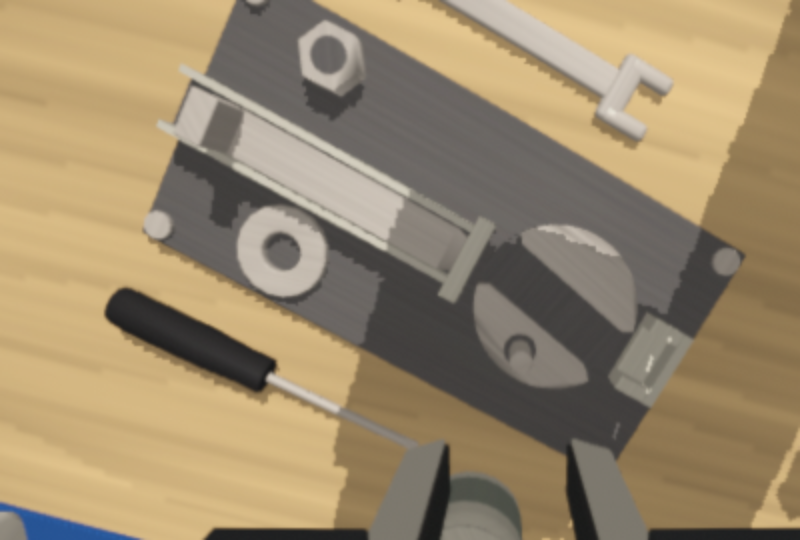

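The stud now stands at image (518, 350), about 12° past alignment. The retreat step pushed it on 6 mm. I'll straddle it again, push it back with the other finger slowly, and retreat the correct way.

jog_arm:
  plan: [-0.004,0.005,0,0,0,-8,-0.005,0.006,-0.03,0,0,-16,-0.005,0.006,-0.07,0,0,-24,-0.005,0.006,-0.11,0,0,-29,-0.005,0.006,-0.14,0,0,-29,-0.005,0.006,-0.15,0,0,-29,-0.004,0.01,-0.15,0,0,-29,-0.003,0.013,-0.15,0,0,-29,-0.002,0.015,-0.15,0,0,-29,-0.002,0.017,-0.15,0,0,-29,-0.0015,0.0185,-0.15,0,0,-29,-0.001,0.02,-0.15,0,0,-29,-0.001,0.021,-0.15,0,0,-29,-0.001,0.021,-0.15,0,0,-29,-0.001,0.021,-0.15,0,0,-29,-0.003,0.014,-0.15,0,0,-29,-0.003,0.014,-0.11,0,0,-29,-0.003,0.014,-0.06,0,0,-29,-0.003,0.014,-0.02,0,0,-29,-0.003,0.014,0,0,0,-29]

```text
clock: 6.2
eef_pos: [562.2, -2.1, 201.2]
eef_rot: [3.14, 0.004, 2.898]
wrist_force: [0.2, -0.0, -0.5]
finger_gap: 36.2
finger_force: 0.0
```

jog_arm:
  plan: [0,0,0,0,0,0,0,0,0,0,0,0]

```text
clock: 6.4
eef_pos: [561.2, -2.0, 196.5]
eef_rot: [3.142, -0.001, 2.898]
wrist_force: [-0.2, -1.0, -0.7]
finger_gap: 36.0
finger_force: 0.0
```

```bash
python3 - <<'E'
from h import *
s=manip.read_state(); print({k:np.round(s[k],3) for k in('clock','joints','eef_pos','eef_rot','wrist_force','finger_gap')})
c=get_calibration('wrist')
p,d=camera('wrist'); np.savez('w3.npz',p=p,d=d,**{k:c[k] for k in c})
cv2.imwrite('pics/w3.png',cv2.resize(p[:270,:400,::-1],(800,540)))
P=cloud(c,d);f=P.reshape(-1,3); z=f[:,2]
m=(z>55)&(z<76)&(abs(f[:,0]-558)<45)&(abs(f[:,1]-0)<45)
print('stud',m.sum(),np.nanmedian(f[m],0),np.nanmin(f[m],0),np.nanmax(f[m],0))
O=np.array([531.3,.9]);u=np.array([.2368,.9716]);n=np.array([-u[1],u[0]])
e=np.c_[(f[:,:2]-O)@u,(f[:,:2]-O)@n,z]
print('stud in lock',np.nanmedian(e[m],0))
# disc top points: slot edge y per x bin
dt=(abs(z-37)<6)&(np.hypot(e[:,0],e[:,1])<43)
for x in range(-30,31,10):
    q=e[dt&(abs(e[:,0]-x)<4),1]; print(x,'slot edges',q[q<0].max() if (q<0).any() else 0, q[q>0].min() if (q>0).any() else 0)
b=np.isfinite(z)&(z>58)&(z<75)&(e[:,0]<-150)&(e[:,0]>-240)&(abs(e[:,1])<30)
print('lug',b.sum(),np.nanmedian(e[b],0),np.nanmin(e[b],0),np.nanmax(e[b],0))
E
```

```text
{'clock': np.float64(6.4), 'joints': array([-0.069,  0.333,  1.499,  0.   ,  1.311, -1.396]), 'eef_pos': array([561.223,  -1.968, 196.535]), 'eef_rot': array([ 3.142e+00, -1.000e-03,  2.898e+00]), 'wrist_force': array([-0.234, -0.959, -0.719]), 'finger_gap': np.float64(35.992)}
stud 129 [558.39476098  -7.59952437  70.12205354] [553.94874174 -13.4157282   55.30379511] [565.56550556  -2.17584908  72.74287302]
stud in lock [ -1.72416182 -27.97614238  70.12205354]
-30 slot edges -13.088188384943008 15.721219668328326
-20 slot edges -13.27002683500613 15.697644946139581
-10 slot edges -13.749531464481713 15.564446326778965
0 slot edges -14.216398410286514 14.502971886834493
10 slot edges -14.783937591419992 14.514223001998145
20 slot edges -15.114278207126322 14.459530189524445
30 slot edges -15.493916195446728 13.320174090207757
lug 459 [-195.31934514    1.51331499   68.83882587] [-205.88267521  -10.61354375   58.09721099] [-190.49845347   12.93258554   71.45776901]
```

View pics/w3.png

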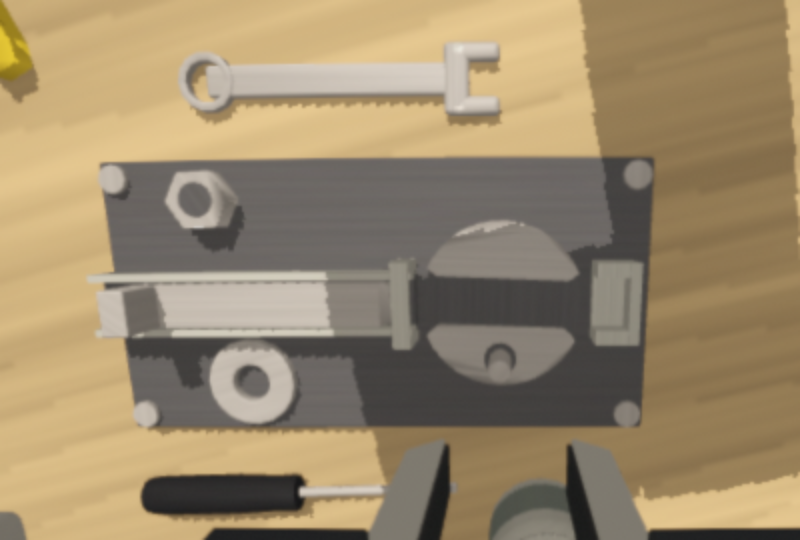

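The slot is in line to within about 2°, with its edges at (430, 274)–(578, 280) against a level guide. The nose taper and the flared mouths will take that up. The lug is at lock x ≈ −198, so I'll go behind it with the fingers closed.

jog_arm:
  plan: [-0.02,-0.05,0,0,0,-8.5,-0.04,-0.09,0,0,0,-17,-0.055,-0.13,0,0,0,-25,-0.07,-0.17,0,0,0,-33,-0.08,-0.2,0,0,0,-41,-0.086,-0.22,0,0,0,-50,-0.086,-0.22,0,0,0,-58,-0.086,-0.22,0,0,0,-66,-0.086,-0.22,0,0,0,-74,-0.086,-0.22,-0.02,0,0,-82,-0.086,-0.22,-0.05,0,0,-90,-0.086,-0.22,-0.09,0,0,-90,-0.086,-0.22,-0.13,0,0,-90,-0.086,-0.22,-0.15,0,0,-90,-0.086,-0.22,-0.154,0,0,-90,-0.086,-0.22,-0.154,0,0,-90,-0.086,-0.22,-0.154,0,0,-90]
  claw: 0

```text
clock: 8.15
eef_pos: [476.0, -222.1, 44.3]
eef_rot: [3.141, 0.0, 1.327]
wrist_force: [-0.8, -0.7, 0.6]
finger_gap: 0.2
finger_force: 0.0
```

jog_arm:
  plan: [0.0024,0.0097,0,0,0,0,0.0038,0.0155,0,0,0,0,0.0052,0.0214,0,0,0,0,0.0069,0.0282,0,0,0,0,0.0085,0.035,0,0,0,0,0.0102,0.0418,0,0,0,0,0.0118,0.0486,0,0,0,0,0.0135,0.0554,0,0,0,0,0.0152,0.0622,0,0,0,0,0.0168,0.069,0,0,0,0,0.0185,0.0758,0,0,0,0,0.0201,0.0826,0,0,0,0,0.0218,0.0894,0,0,0,0,0.0234,0.0962,0,0,0,0,0.0251,0.103,0,0,0,0,0.0251,0.103,0,0,0,0]

```text
clock: 9.75
eef_pos: [500.8, -117.7, 43.2]
eef_rot: [-3.141, -0.001, 1.328]
wrist_force: [-0.6, 0.5, 0.0]
finger_gap: 0.5
finger_force: 0.0
```

```bash
cat > lug.py <<'E'
from h import *
import sys
s=manip.read_state(); print({k:np.round(s[k],2) for k in('clock','eef_pos','wrist_force')})
O=np.array([531.3,.9]);u=np.array([.2368,.9716]);n=np.array([-u[1],u[0]])
print('tcp lock x',(s['eef_pos'][:2]-O)@u)
for cn in sys.argv[1:]:
    c=get_calibration(cn);p,d=camera(cn)
    f=cloud(c,d).reshape(-1,3);z=f[:,2];e=np.c_[(f[:,:2]-O)@u,(f[:,:2]-O)@n,z]
    # bar inside the slot / keeper
    b=(abs(z-27)<6)&(abs(e[:,1])<7)&(e[:,0]>-50)&(e[:,0]<72)
    if b.any(): print(cn,'bar-level pts in slot x max',np.percentile(e[b,0],[50,98]),b.sum())
    l=(z>58)&(z<75)&(e[:,0]<-60)&(e[:,0]>-240)&(abs(e[:,1])<14)
    if l.any(): print(cn,'lug',np.percentile(e[l],[3,50,97],axis=0).round(1).tolist(),l.sum())
    l=(z>58)&(z<75)&(abs(e[:,0])<35)&(e[:,1]<-18)&(e[:,1]>-45)
    if l.any(): print(cn,'stud',np.nanmedian(e[l],0))
    cv2.imwrite(f'pics/{cn}_{s["clock"]:.1f}.png',cv2.resize(p[:,:,::-1],(800,600)))
E
python3 lug.py side top
```

```text
{'clock': np.float64(9.75), 'eef_pos': array([ 500.78, -117.75,   43.25]), 'wrist_force': array([-0.62,  0.47,  0.04])}
tcp lock x -122.50739179536885
side bar-level pts in slot x max [70.25761885 71.93484872] 7
side lug [[-133.0, -10.9, 58.9], [-131.0, 8.9, 66.1], [-101.1, 13.5, 74.0]] 59
top bar-level pts in slot x max [12.01304091 70.39200506] 42
top stud [ -1.34746999 -30.70267524  67.42971787]
```

jog_arm:
  plan: [0.0012,0.0049,0,0,0,0,0.0024,0.0097,0,0,0,0,0.0036,0.0146,0,0,0,0,0.0047,0.0194,0,0,0,0,0.0059,0.0243,0,0,0,0,0.0066,0.0272,0,0,0,0,0.0071,0.0291,0,0,0,0,0.0073,0.0301,0,0,0,0,0.0073,0.0301,0,0,0,0]

```text
clock: 10.75
eef_pos: [508.1, -88.6, 43.5]
eef_rot: [3.141, -0.0, 1.327]
wrist_force: [-0.3, 0.3, 0.3]
finger_gap: 0.4
finger_force: 0.0
```

jog_arm:
  plan: [0.0002,0.001,0,0,0,0,0.0005,0.0019,0,0,0,0,0.0007,0.0029,0,0,0,0,0.0007,0.0029,0,0,0,0]

```text
clock: 11.15
eef_pos: [508.8, -85.8, 43.5]
eef_rot: [3.142, -0.0, 1.327]
wrist_force: [0.0, -1.1, 1.0]
finger_gap: 0.5
finger_force: 0.6
```

jog_arm:
  plan: [0.0002,0.001,0,0,0,0,0.0005,0.0019,0,0,0,0,0.0005,0.0019,0,0,0,0]

```text
clock: 11.45
eef_pos: [509.1, -84.4, 43.5]
eef_rot: [-3.141, 0.001, 1.327]
wrist_force: [-1.7, -6.1, 0.2]
finger_gap: 0.6
finger_force: 3.4
```

jog_arm:
  plan: [0.0002,0.001,0,0,0,0,0.0005,0.0019,0,0,0,0,0.0005,0.0019,0,0,0,0]

```text
clock: 11.75
eef_pos: [509.4, -84.3, 43.6]
eef_rot: [3.141, 0.004, 1.327]
wrist_force: [-5.2, -21.0, 0.9]
finger_gap: 0.3
finger_force: 10.9
```

```bash
python3 lug.py side
```

```text
{'clock': np.float64(11.75), 'eef_pos': array([509.39, -84.25,  43.57]), 'wrist_force': array([ -5.2 , -21.01,   0.91])}
tcp lock x -87.92084204195116
side bar-level pts in slot x max [-14.3146209   22.96325442] 17
side lug [[-99.7, -9.4, 58.3], [-95.8, 6.9, 65.6], [-68.1, 13.5, 73.8]] 58
```

The force rose to 21 N with the TCP at lock x = −87.9 (expected −88), so the bar is against the stop. I'll back off, lift and check.

jog_arm:
  plan: [-0.0005,-0.002,0,0,0,0,-0.0025,-0.01,0,0,0,0,-0.005,-0.02,0,0,0,0,-0.006,-0.025,0.04,0,0,0,-0.006,-0.025,0.08,0,0,0,-0.02,-0.07,0.12,0,0,0,-0.03,-0.1,0.16,0,0,0,-0.03,-0.1,0.16,0,0,0,-0.03,-0.1,0.16,0,0,0]

```text
clock: 12.7
eef_pos: [479.8, -183.3, 204.6]
eef_rot: [3.139, 0.0, 1.325]
wrist_force: [0.4, -0.1, -0.3]
finger_gap: 0.7
finger_force: 0.0
```

```bash
python3 lug.py wrist side; ls -t pics | head -2; mv $(ls -t pics/wrist* | head -1) pics/wend.png
```

```text
{'clock': np.float64(12.7), 'eef_pos': array([ 479.76, -183.33,  204.58]), 'wrist_force': array([ 0.36, -0.1 , -0.3 ])}
tcp lock x -191.1993520853343
wrist lug [[-80.4, -10.1, 59.2], [-73.6, 1.4, 69.5], [-66.2, 12.8, 71.1]] 441
side bar-level pts in slot x max [34.91082288 66.18174368] 28
side lug [[-81.2, -9.2, 59.4], [-75.8, 2.3, 66.5], [-66.2, 12.3, 69.9]] 54
side stud [ -3.95758982 -29.71260201  65.6184674 ]
side_12.7.png
wrist_12.7.png
```

View pics/wend.png

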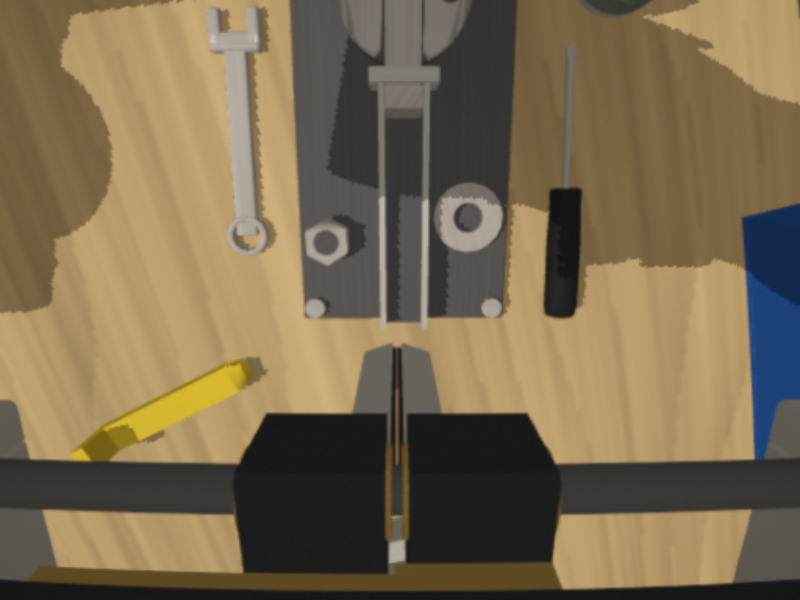

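The bar now lies through the slot, at (403, 30). The lug, just behind the strap at (403, 95), measures x ≈ −73, which is the given home position. The nut, the washer, the spanner and the screwdriver look undisturbed. Handing in.

```bash
python3 -c "
from cell import manip
print(manip.sign_off())"
```

```text
the job is handed in; nothing more can be done
None
```

The shaft is locked: the disc is turned to its −1.571 position and the bar is pushed through the slot against the end stop (lug at x ≈ −73 mm, its home position), and the job was handed in at about 13 s of the 48 s allowed.

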